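# Free the indexing turntable and hold its index plunger out

### The arm

A 6-joint arm with a two-finger parallel gripper is mounted at the origin on a cart in front of the work surface, level with it; the furniture and walls round the work are solid. World frame = base frame: x ahead of the robot, y to its left, z up, the work surface at z = 0. Lengths are in m, angles in degrees, forces in N, time in s.
With the tool pointing down it reaches from about 0.35 to 0.875 m from the base axis. Payload 4.2 kg.
Tool frame: the origin (TCP) lies midway between the tips of the shut fingers; the grasp point (between the pads) lies 19 mm behind it; z points along the fingers, y is the line along which they close (so a half turn about z gives the same grasp; the last joint's range is limited). The gripper opens to 87 mm and grips with 3 to 60 N. Pads are 19 mm wide; open, the fingers measure 117 mm over their backs; the gripper's body (75 mm by 190 mm) begins 51 mm behind the grasp point.
Start: joints at [82.368, 22.042, 0.453, 0, -68.411, -14.817], TCP at [0.239, 0.578, 0.223] pointing down, gripper open.
Joint ranges: [-179.83, 179.83], [-69.29, 118.12], [-61.27, 80.66], [-181.25, 117.63], [-171.15, -9.14], [-177.46, 177.46]. Speed limits (degrees/s): [159.86, 159.86, 180, 180, 180, 180].

### API

Orientations are given as [roll, pitch, yaw] about the fixed x, y, z axes, in that order (R = Rz(yaw) Ry(pitch) Rx(roll)).
In Python, from workcell import env gives the robot as it stands. The module is installed in compiled form; this text tells all that it offers. Calls block until the motion is done:
- env.goto(position, orientation): joint-space move of the TCP to a pose.
- env.move_straight(position, rotation=None, rate=0.15, force_limit=None): straight line of the TCP; rotation=None keeps the orientation; rate is the mean speed in m/s. With force_limit (N) it stops when the force on the tool has changed by that much, and returns True; else False.
- env.set_joints(angles): joint-space move.
- env.gripper_to(opening, grasp_force=None): opening from 0.0 (shut) to 1.0 (fully open); grasp_force is the grip in N (None keeps the last); returns when the fingers have stopped.
- env.dwell(seconds).
- env.inverse_kinematics(position, orientation): joint angles nearest the present ones, or None.
- env.read_state(): the state.
- env.grab_frame(name): name is "side" or "top" or "wrist"; returns a dict with "image" (400x640x3 uint8, blue, green, red), "fx", "fy", "cx", "cy" (pixels), "position" and "orientation" of the camera in the world. Camera axes: x right, y up, looking along -z (the intrinsics and any distortion apply to the point x, -y, -z); pixel columns grow to the right and rows downward; lengths in m; the calibration is good to about 2 mm. The wrist camera is an equidistant fisheye: a pixel r from the principal point sees the ray r / f radians off the axis. A picture is of the moment at which its call begins. There is no depth.
A pose or a line that the arm cannot do raises env.Unreachable and nothing moves.
- env.close_job(): hands the job in; it is judged then, once.
Trained networks look in a picture, given as the dict that the camera call returned (one of the last four; its "shot" number tells which), for a name from the list of things; names that differ only in an ending like _2 or _b are one class to them, and where a whole thing is asked for, a point or a joint stands for the part that bears it (a point fixed in the world has none). Each returns a list of dicts, best first, with "score" (0 to 1); they miss things now and then, are a little off and sometimes report something else, mostly with a low value. They report only what shows in the picture. A call takes as long as a camera call.
- env.search_frame(picture, thing): "xyz" ([x, y, z] in m, in world coordinates, good to about 4 mm: the middle of the surface that is visible of it).
- env.trace(picture, thing): "mask" (400x640 bool, what is visible of it).
The state is a dict: "clock": time; "joint_positions": joint angles; "qvel": joint speeds; "joint_torque": joint torques, N m; "position": TCP position; "tool_rot": TCP orientation; "force": force on the tool from outside, world axes, zero at the start; "wrist_torque": the same for the moment, N m; "opening": opening from 0.0 (shut) to 1.0 (fully open); "finger_force": force on a finger pad.
Only numpy, scipy, OpenCV 4.12 (cv2) and the standard library are available. Lean on these libraries where they do the work, as an engineer would, in place of code of your own. Each camera call takes 0.05 s, during which the arm holds its last target. There are 200 camera calls.

### The job

I want to swing the screwdriving turntable to its next station by hand. Turn the black wing knob of the plunger's safety keeper anticlockwise until it clicks over its detent and the yellow hook stands well clear of the plunger; then take the red pull knob, draw the sprung index plunger fully up and keep holding it there. The program finishes while still holding the plunger up; leave the turntable on its present station and disturb nothing else on the bench.

Things in the scene. Friction and masses are not known exactly. Their poses are not given: they have to be found in the camera images.
- indexer: Indexing turntable fixed to the bench: aluminium base 270 x 236 x 12 mm, round steel table, and on the near side a grey pedestal (top 62 mm above the bench) with the red plunger knob and the black wing knob. Origin on the bench, x from pedestal to table centre, y left, z up. In it the plunger's axis is at x -68, y 0, the keeper's at x -99, y -79, the table's centre at x 30, y 0 mm. Place and yaw vary.
- plunger_knob (a point): Centre (half-way up) of the red round pull knob of the index plunger: 28 mm across, 26 mm tall, straight sided with fine ribs, axis vertical; 101 mm above the bench when the plunger is down. Beneath it are a thin stem and a steel collar 26 mm across (top at 76 mm). Grip it from above with the fingers to either side.
- plunger (a joint): Lift of the index plunger, m: 0 = down, its 8 mm pin 10 mm deep in the table's bushing; 0.016 = fully up against its stop. It needs about 5 N to start and 12 N at the top, and springs back when let go. While the keeper's hook lies over the collar it can rise only about 1 to 2 mm.
- keeper_wing (a point): Point on the keeper's axis at the height to grip its black wing knob, 106 mm above the bench. The wing is an upright bar 36 mm long and 12 mm thick, from 83 to 115 mm above the bench; beneath it is the yellow hook plate (77 to 81 mm high). This point's x axis runs along bar and hook, from the knob towards the hook's end, z up; it turns with the keeper. 85 mm from the plunger's axis.
- keeper (a joint): Turn of the keeper, rad, anticlockwise from above: 0 = hook over the plunger's collar, 1.05 = stop, hook swung away towards the robot. A sprung ball makes a detent: it resists from 0.2 rad (up to 0.17 N m), snaps over at 0.45 and comes to rest near 0.7, past the click; from there to the stop it turns freely and stays where left. At the stop there is most room at the plunger.
- turntable (a joint): Turn of the round steel table (216 mm across, top 34 mm above the bench, carrying a gold plastic case whose top is 80 mm above the bench), rad, 0 at its present station; the pin holds it there until the plunger is drawn, then it turns easily.
- screw_dish: Bystander: round metal dish with screws, 92 mm across, 21 mm high, left of the turntable. Origin at the centre of its underside.
- lid_next: Bystander: white plastic lid 87 x 107 x 13 mm lying left of the turntable, farther back. Origin at the centre of its underside.
- screwdriver: Bystander: screwdriver with a yellow handle, 163 mm long, 25 mm thick, lying right of the turntable. Origin under its middle.
- cutters: Bystander: side cutters with yellow handles, 155 x 74 x 15 mm, lying to the left. Origin under the middle.
- tape: Bystander: roll of yellow tape 90 mm across, 19 mm high, far to the right. Origin at the centre of its underside.
- pen: Bystander: white marker pen with a black cap, 130 mm long, 17 mm thick, lying to the left. Origin under its middle.

How it is judged (in metres and radians):
On the way, in this order (a step that is already met when the one before it is completed fails the run):
1. the keeper is turned past its detent with the plunger still down in its bushing (value of joint keeper above 0.62 rad and value of joint plunger below 0.004 m), for 0.2 s.
2. the plunger is drawn fully up by the fingers (value of joint plunger above 0.0135 m and contact force between the fingers and plunger above 3 N), for 0.5 s.
At the end, for the whole second after the job is handed in: The fingers hold the plunger at least 13.5 mm of its 16 mm travel up (contact of more than 3 N), the keeper stands past its click (over 0.62 rad) and the turntable is still within 0.05 rad of its station (all of step 2 and value of joint keeper above 0.62 rad and value of joint turntable between -0.05 and 0.05 rad); the arm keeps its last pose, push and grip.
It fails at once if a bystander is pushed more than 30 mm or the turntable swings more than 0.15 rad (distance of any of screw_dish, lid_next, screwdriver, cutters, tape, pen from where it was at the start of the episode above 0.03 m or value of joint turntable above 0.15 rad or value of joint turntable below -0.15 rad).
It also fails if it takes over 40 s, if anything falls off the work surface, if the arm or the gripper's body presses on something with over 40 N, if the wrist force passes 120 N, or if a joint passes its speed limit or range.

## Working session

There is one attempt and no reset: what is moved stays moved. The work goes in short steps, each a Python script; the robot and the scene stay as the last script left them, time stands still between calls to the robot, and variables do not carry over. Pictures are saved under pics/ and viewed, at most 10 in all, crops included, and the job is handed in when it is done.

```bash
mkdir -p pics; python3 - <<'E'
from workcell import env
import cv2
for n in ("top","side"):
    f=env.grab_frame(n); cv2.imwrite(f"pics/{n}0.png",f["image"])
    print(n,f["position"],f["orientation"],f["fx"],f["cx"],f["cy"],f.get("distortion"),list(f.keys()))
    for t in ("indexer","plunger_knob","keeper_wing","turntable","plunger","keeper","screwdriver"):
        print(t,[(x["xyz"],x["score"]) for x in env.search_frame(f,t)[:2]])
s=env.read_state();print(s)
E
```

```text
top [ 0.26449135 -0.11474302  1.66693931] [ 10.71943686   0.47028283 -90.18336501] 461.2068955907338 324.9183394560079 194.4586975590684 None ['image', 'fx', 'fy', 'cx', 'cy', 'position', 'orientation', 'shot']
indexer [([0.5808, -0.1726, 0.0348], 0.97)]
plunger_knob [([0.5144, -0.1708, 0.1163], 0.45)]
keeper_wing [([0.492, -0.2199, 0.0816], 0.55)]
turntable [([0.6044, -0.1666, 0.0361], 0.97)]
plunger [([0.5156, -0.1712, 0.1125], 0.57)]
keeper [([0.4928, -0.2231, 0.0815], 0.66)]
screwdriver [([0.5677, -0.3549, 0.0223], 0.52)]
side [-0.3741545  -0.89250872  1.12735268] [ 49.51020743  -0.53951773 -47.94618424] 440.2116883012485 313.34163390329365 204.5840638098295 None ['image', 'fx', 'fy', 'cx', 'cy', 'position', 'orientation', 'shot']
indexer [([0.5598, -0.2115, 0.0301], 0.94), ([0.6538, 0.0277, 0.0076], 0.29)]
plunger_knob [([0.5137, -0.1732, 0.1087], 0.42)]
keeper_wing [([0.4846, -0.2478, 0.0764], 0.65)]
turntable [([0.5982, -0.1989, 0.0381], 0.88), ([0.5145, -0.1726, 0.1095], 0.35)]
plunger [([0.513, -0.1736, 0.1097], 0.41)]
keeper [([0.4871, -0.2452, 0.0789], 0.57)]
screwdriver [([0.5648, -0.3657, 0.0196], 0.6)]
{'clock': 0.8, 'joint_positions': array([ 8.23689405e+01,  2.20411451e+01,  4.52589183e-01, -2.86322596e-03,
       -6.84116172e+01, -1.48184775e+01]), 'qvel': array([ 0.04048212,  0.03167451,  0.05325287,  0.03722922, -0.05290192,
        0.02030453]), 'joint_torque': array([-1.32487139e-04, -3.90412116e+01,  1.87614959e+01,  4.22423288e+00,
        1.55801175e-02, -8.01595377e-06]), 'position': array([0.23860436, 0.5776287 , 0.22254803]), 'tool_rot': array([ 1.79999152e+02,  2.52951816e-03, -2.24505906e+01]), 'force': array([ 0.33017844,  0.40001214, -1.01604945]), 'wrist_torque': array([0.00032915, 0.00115761, 0.01878219]), 'finger_force': 0.0, 'opening': 1.00459436117305}
```

```bash
python3 - <<'E'
import cv2,numpy as np
a=cv2.imread("pics/top0.png");b=cv2.imread("pics/side0.png")
b2=b[120:320,230:500]
cv2.imwrite("pics/c0.png",np.vstack([cv2.resize(a[20:170,210:476],(532,300)),cv2.resize(b2[:150,:266],(532,300))]))
E
```

```text
(no output)
```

View pics/c0.png

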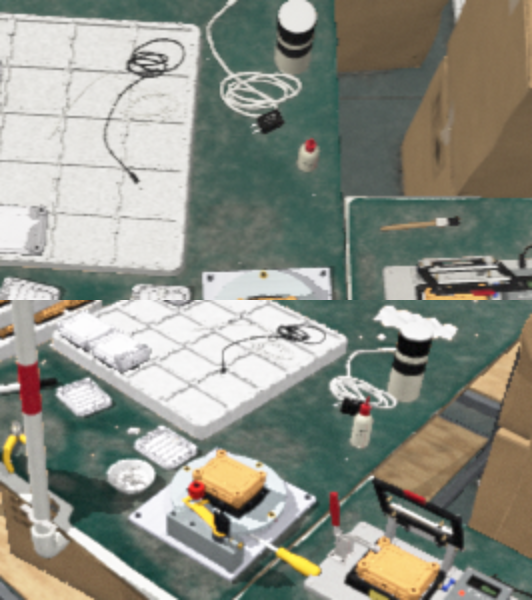

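View pics/side0.png

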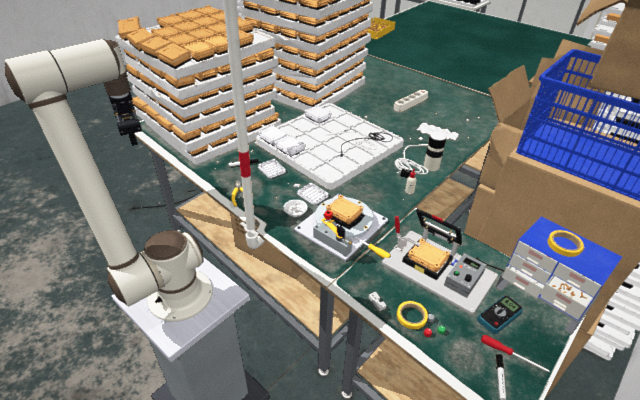

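```bash
cat > h.py <<'E'
import numpy as np
from scipy.spatial.transform import Rotation as R
def onplane(f,u,v,z):
    d=np.array([(u-f["cx"])/f["fx"],-(v-f["cy"])/f["fy"],-1.])
    d=R.from_euler("xyz",f["orientation"],degrees=True).apply(d)
    p=np.array(f["position"]); return p+d*(z-p[2])/d[2]
def proj(f,p):
    q=R.from_euler("xyz",f["orientation"],degrees=True).inv().apply(np.array(p)-f["position"])
    return f["cx"]+f["fx"]*q[0]/-q[2], f["cy"]-f["fy"]*q[1]/-q[2]
E
python3 - <<'E'
from h import *
from workcell import env
f=env.grab_frame("side")
for uv in ((252,240),(255,247),(247,225)): print(onplane(f,*uv,0))
E
```

```text
[0.318083   0.01491598 0.        ]
[ 0.30186651 -0.01894876  0.        ]
[0.3583523  0.08756629 0.        ]
```

View pics/top0.png

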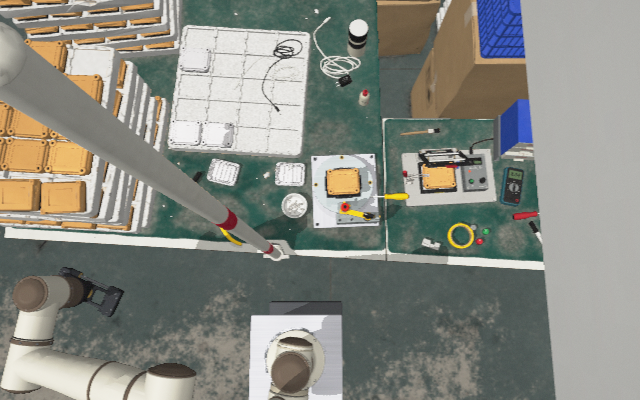

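```bash
python3 - <<'E'
from h import *
from workcell import env
fs=env.grab_frame("side");ft=env.grab_frame("top")
# post: axis lines in both views -> points by intersecting rays
def ray(f,u,v):
    d=onplane(f,u,v,0)-f["position"];return np.array(f["position"]),d/np.linalg.norm(d)
for a,b in (((243,152),(234,212)),((246,177),(223,224) ) ,((245,165),(228,218)),((252,238),(278,252))):
    p,d=ray(fs,*a);q,e=ray(ft,*b)
    s=np.linalg.lstsq(np.c_[d,-e],q-p,rcond=None)[0]
    print((p+s[0]*d).round(3),(q+s[1]*e).round(3))
rows=[];rhs=[]
s0=env.read_state()
az=np.radians(82.369)
for r in np.arange(.3,.9,.06):
  for z in (.05,.15,.25,.4,.5):
    for tilt in (0,20,-20):
      o=(R.from_euler("z",82.369,degrees=True)*R.from_euler("y",tilt,degrees=True)*R.from_euler("xyz",[180,0,-82.369-22.45],degrees=True)).as_euler("xyz",degrees=True)
      j=env.inverse_kinematics([r*np.cos(az),r*np.sin(az),z],o)
      if j is None: continue
      if r<.4 and tilt==0: print(round(r,2),z,np.round(j,1))
      if abs(j[3])>1: continue
      p=np.radians(j[2]-j[1]);a=np.radians(j[1]);t=np.radians(j[2]-j[1]+j[4])
      # r,z
      rows.append([1,0,np.sin(a),np.cos(p),-np.sin(p),np.cos(t)]);rhs.append(r)
      rows.append([0,1,np.cos(a),np.sin(p),np.cos(p),np.sin(t)]);rhs.append(z)
x,res,*_=np.linalg.lstsq(np.array(rows),np.array(rhs),rcond=None)
print(len(rhs),x.round(4),res)
E
```

```text
[0.464 0.199 0.223] [0.483 0.185 0.223]
[0.488 0.229 0.08 ] [0.462 0.251 0.082]
[0.478 0.215 0.15 ] [0.474 0.219 0.15 ]
[ 0.369  0.08  -0.071] [ 0.375  0.075 -0.071]
0.3 0.05 [114.6   4.7 -55.8   0.  -29.5 -47. ]
0.3 0.15 [114.6  -7.6 -46.4   0.  -51.2 -47. ]
0.3 0.25 [114.6 -14.3 -35.4   0.  -69.  -47. ]
0.3 0.4 [114.6 -17.3 -16.4   0.  -90.9 -47. ]
0.3 0.5 [ 114.6  -15.9   -1.9    0.  -104.1  -47. ]
0.36 0.05 [108.7  10.4 -48.1   0.  -31.5 -41.2]
0.36 0.15 [108.7  -0.2 -39.9   0.  -50.4 -41.2]
0.36 0.25 [108.7  -6.7 -29.7   0.  -66.9 -41.2]
0.36 0.4 [108.7 -10.1 -11.5   0.  -88.6 -41.2]
0.36 0.5 [ 108.7   -9.2    2.9    0.  -102.1  -41.2]
100 [ 0.0349 -0.0646  0.5411  0.4185  0.0042  0.0646] []
```

```bash
python3 - <<'E'
from h import *
from workcell import env
import cv2
fs=env.grab_frame("side");ft=env.grab_frame("top")
from scipy.optimize import least_squares
# side axis points top->: x at rows; find red blobs
for f,box in ((fs,(220,140,270,190)),(ft,(205,195,250,245))):
    im=f["image"].astype(int);m=(im[...,2]>90)&(im[...,1]<60)&(im[...,0]<80)
    M=np.zeros_like(m);x0,y0,x1,y1=box;M[y0:y1,x0:x1]=m[y0:y1,x0:x1]
    ys,xs=np.nonzero(M);print(len(xs),cv2.minAreaRect(np.c_[xs,ys].astype(np.float32)))
for p in ((.318,.015),(.36,.05),(.34,.03)):
    print(p,[(np.round(proj(fs,(*p,z))),np.round(proj(ft,(*p,z)))) for z in (0,.3,.6,.9)])
cv2.imwrite("pics/p1.png",np.hstack([cv2.resize(fs["image"][100:280,190:310],(400,600)),cv2.resize(ft["image"][180:280,200:300],(400,600))[:, :400]]))
E
```

```text
234 ((244.5853729248047, 164.26829528808594), (23.853212356567383, 9.938838005065918), 83.6598129272461)
196 ((228.11138916015625, 220.70156860351562), (16.223323822021484, 19.673999786376953), 34.50851821899414)
(0.318, 0.015) [(array([252., 240.]), array([292., 267.])), (array([244., 173.]), array([284., 263.])), (array([234.,  83.]), array([272., 258.])), (array([220., -41.]), array([250., 249.]))]
(0.36, 0.05) [(array([254., 229.]), array([283., 255.])), (array([247., 163.]), array([273., 249.])), (array([237.,  75.]), array([257., 240.])), (array([224., -46.]), array([230., 224.]))]
(0.34, 0.03) [(array([254., 235.]), array([288., 260.])), (array([246., 168.]), array([279., 256.])), (array([237.,  79.]), array([266., 249.])), (array([223., -43.]), array([242., 236.]))]
```

View pics/p1.png

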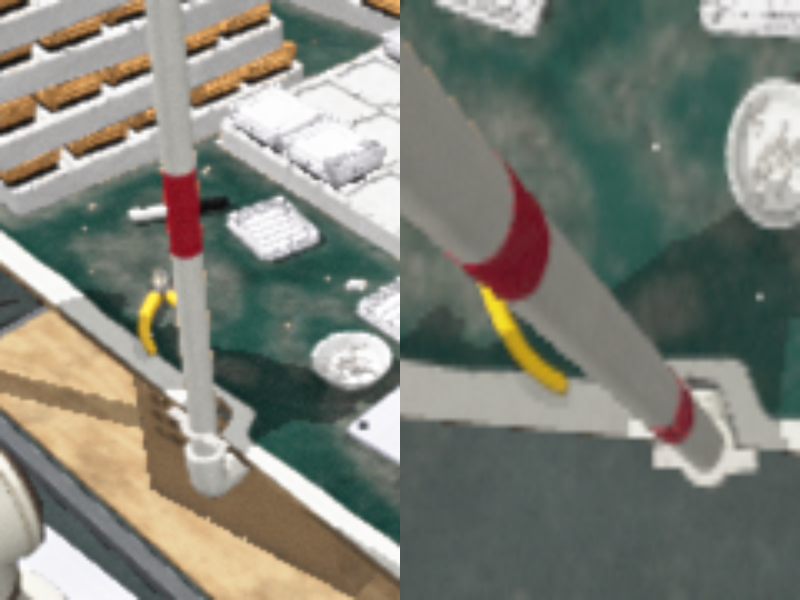

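```bash
python3 - <<'E'
from h import *
from workcell import env
fs=env.grab_frame("side");ft=env.grab_frame("top")
rows=[];rhs=[]
c,s=np.cos(np.radians(82.369)),np.sin(np.radians(82.369))
for rho in np.arange(.25,.9,.06):
  for z in (.05,.15,.25,.4,.5):
    for tilt in (0,20,-20):
      o=(R.from_euler("z",82.369,degrees=True)*R.from_euler("y",tilt,degrees=True)*R.from_euler("xyz",[180,0,-82.369-22.45],degrees=True)).as_euler("xyz",degrees=True)
      j=env.inverse_kinematics([rho*c+.16*s,rho*s-.16*c,z],o)
      if j is None: continue
      if abs(j[3])>1 or abs(j[0]-82.369)>.5: print(rho,z,tilt,np.round(j,1));continue
      p=np.radians(j[2]-j[1]);a=np.radians(j[1]);t=np.radians(j[2]-j[1]+j[4])
      rows.append([1,0,np.sin(a),np.cos(p),-np.sin(p),np.cos(t)]);rhs.append(rho)
      rows.append([0,1,np.cos(a),np.sin(p),np.cos(p),np.sin(t)]);rhs.append(z)
x,res,*_=np.linalg.lstsq(np.array(rows),np.array(rhs),rcond=None)
print(len(rhs),x.round(4),res); a0,h,L,F,E,T=x
a=np.radians(22.04);p=np.radians(-21.6)
pts={"sh":(a0,h),"el":(a0+L*np.sin(a),h+L*np.cos(a)),"wr":(a0+L*np.sin(a)+F*np.cos(p)-E*np.sin(p),h+L*np.cos(a)+F*np.sin(p)+E*np.cos(p))}
for k,(rho,z) in pts.items():
  for lat in (-.16,0,.16):
    P=(rho*c-lat*s,rho*s+lat*c,z);print(k,lat,np.round(P,3),np.round(proj(fs,P)),np.round(proj(ft,P)))
E
```

```text
298 [-1.000e-04  1.605e-01  5.650e-01  4.218e-01 -0.000e+00  3.064e-01] [2.36356964e-07]
sh -0.16 [ 0.159 -0.021  0.16 ] [217. 236.] [299. 316.]
sh 0 [-0.   -0.    0.16] [170. 260.] [292. 369.]
sh 0.16 [-0.159  0.021  0.16 ] [116. 288.] [285. 424.]
el -0.16 [0.187 0.189 0.684] [149.  49.] [182. 321.]
el 0 [0.028 0.21  0.684] [86. 65.] [167. 402.]
el 0.16 [-0.13   0.231  0.684] [14. 83.] [151. 490.]
wr -0.16 [0.239 0.577 0.529] [109.  60.] [ 43. 293.]
wr 0 [0.08  0.599 0.529] [59. 73.] [ 27. 362.]
wr 0.16 [-0.078  0.62   0.529] [ 3. 87.] [ 10. 435.]
```

```bash
python3 - <<'E'
from h import *
from workcell import env
from scipy.optimize import least_squares
import cv2
fs=env.grab_frame("side");ft=env.grab_frame("top")
th=np.radians(83.66);ns=np.array([-np.sin(th),np.cos(th)])
d=np.array([269-228.,248-221]);nt=np.array([-d[1],d[0]])/np.hypot(*d)
def res(q):
    P=(q[0],q[1],q[2]);return [ns@(np.array(proj(fs,P))-(244.6,164.3)),*(np.array(proj(ft,P))-(269,248)),ns@(np.array(proj(fs,(q[0],q[1],.0)))-(244.6,164.3))]
r=least_squares(res,[.36,.05,.3]);print("post",r.x,r.fun)
env.set_joints([82.368,-40,-30,0,-100,-14.8])
env.set_joints([-12,-40,-30,0,-100,-10])
print(env.read_state()["position"],env.read_state()["clock"])
o=[180,0,-110]
j=env.inverse_kinematics([.485,-.23,.27],o);print(np.round(j,1))
if abs(j[3])<5 and j[0]<0:
    env.set_joints(j)
    f=env.grab_frame("wrist");cv2.imwrite("pics/w1.png",f["image"])
    print(f["position"],f["orientation"],f["fx"],f["cx"],f["cy"])
    for t in ("plunger_knob","keeper_wing","turntable","keeper","indexer"):
        print(t,[(x["xyz"],x["score"]) for x in env.search_frame(f,t)[:2]])
    for n in ("side",):
        g=env.grab_frame(n);cv2.imwrite(f"pics/{n}1.png",g["image"])
s=env.read_state();print(s["clock"],s["position"],s["force"])
E
```

```text
post [0.37557803 0.08370456 0.12677728] [ 0.01501415  0.00035771 -0.00045921 -0.01514417]
[ 0.01834077 -0.16716633  0.36009306] 4.925
[ -8.1  11.6  -7.4   0.  -71.  -11.9]
[ 0.45804919 -0.30428923  0.4321243 ] [-1.65838797e+01  1.50611624e-01  1.60074393e+02] 309.70691628693146 316.62874576823964 207.93283808176145
plunger_knob [([0.5105, -0.1718, 0.1111], 0.68), ([0.5707, -0.357, 0.0206], 0.15)]
keeper_wing [([0.4912, -0.2231, 0.0881], 0.61)]
turntable [([0.5899, -0.2074, 0.036], 0.91)]
keeper [([0.4973, -0.2214, 0.0827], 0.68)]
indexer [([0.5546, -0.2149, 0.0296], 0.69)]
7.025 [ 0.48475854 -0.23005396  0.2705301 ] [ 0.07125471  0.49456037 -0.23323939]
```

View pics/w1.png

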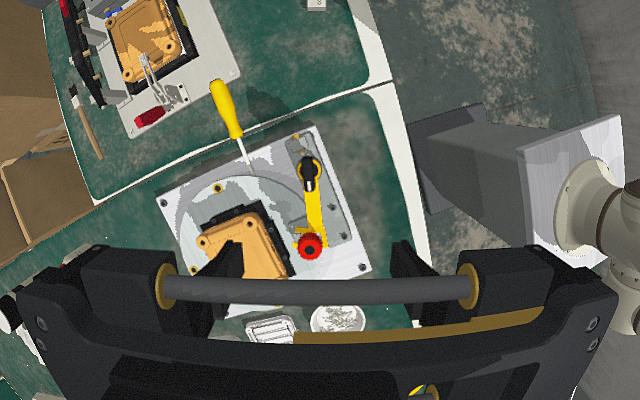

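View pics/side1.png

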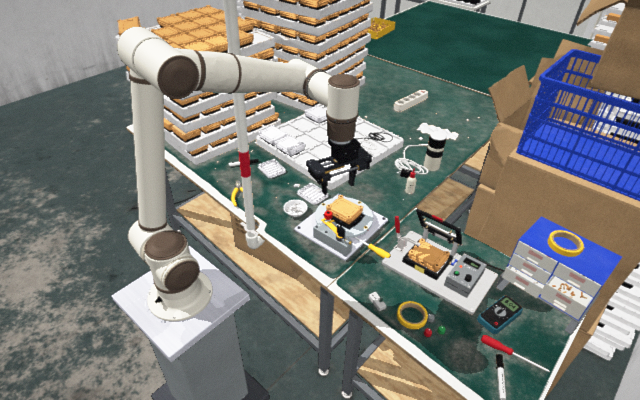

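```bash
cat >> h.py <<'E'
def fish(f,u,v,z):
    a,b=(u-f["cx"])/f["fx"],(v-f["cy"])/f["fy"];t=np.hypot(a,b)
    d=np.array([np.sin(t)*a/t,-np.sin(t)*b/t,-np.cos(t)])
    d=R.from_euler("xyz",f["orientation"],degrees=True).apply(d)
    p=np.array(f["position"]);return p+d*(z-p[2])/d[2]
E
python3 - <<'E'
from h import *
from workcell import env
import cv2
f=env.grab_frame("wrist");im=f["image"].astype(int)
red=(im[...,2]>130)&(im[...,1]<70)&(im[...,0]<70);red[:,:285]=0;red[:,340:]=0;red[:220]=0;red[275:]=0
blk=(im.max(2)<75);B=np.zeros_like(blk);B[145:200,290:330]=blk[145:200,290:330]
for n,m,zs in (("red",red,(.101,.108,.114)),("blk",B,(.1,.106,.115))):
    ys,xs=np.nonzero(m);print(n,len(xs),xs.min(),xs.max(),ys.min(),ys.max(),cv2.minAreaRect(np.c_[xs,ys].astype(np.float32)))
    for z in zs: print(z,fish(f,xs.mean(),ys.mean(),z).round(4))
k=env.trace(f,"keeper_wing");print(k[0]["score"],k[0]["mask"].sum())
im2=f["image"].copy();im2[B]=(255,0,255)
cv2.imwrite("pics/w2.png",np.hstack([cv2.resize(x[130:280,270:350],(400,600 if 0 else 600),interpolation=0) if 0 else cv2.resize(x[140:270,260:360],(400,520),interpolation=0) for x in (f["image"],im2)]))
E
```

```text
red 357 298 321 233 259 ((308.9827575683594, 247.20689392089844), (25.079532623291016, 23.766468048095703), 23.198591232299805)
0.101 [ 0.5168 -0.1696  0.101 ]
0.108 [ 0.5155 -0.1725  0.108 ]
0.114 [ 0.5145 -0.1749  0.114 ]
blk 403 298 327 146 191 ((311.0347900390625, 169.36131286621094), (39.856101989746094, 26.326967239379883), 68.5522689819336)
0.1 [ 0.4867 -0.2548  0.1   ]
0.106 [ 0.4862 -0.2557  0.106 ]
0.115 [ 0.4854 -0.257   0.115 ]Traceback (most recent call last):
  File "<stdin>", line 10, in <module>
IndexError: list index out of range
```

```bash
python3 - <<'E'
from h import *
from workcell import env
import cv2
env.gripper_to(0.55)
env.move_straight([.4871,-.2532,.16],rotation=[180,0,-109.3])
f=env.grab_frame("wrist");im=f["image"]
cv2.imwrite("pics/w3.png",cv2.resize(im[60:400,160:480],(752,600) if 0 else (565,600)))
print({k:v for k,v in f.items() if k!="image"})
for t in ("plunger_knob","keeper_wing"):
        print(t,[(x["xyz"],x["score"]) for x in env.search_frame(f,t)[:2]])
print(env.read_state()["clock"],env.read_state()["position"])
E
```

```text
{'fx': 309.70691628693146, 'fy': 309.70691628693146, 'cx': 316.62874576823964, 'cy': 207.93283808176145, 'position': array([ 0.46203219, -0.32795085,  0.32192454]), 'orientation': array([-1.65668721e+01,  1.50855159e-01,  1.60787097e+02]), 'shot': 15}
plunger_knob [([0.5127, -0.1786, 0.1086], 0.69), ([0.487, -0.2464, 0.0899], 0.62)]
keeper_wing []
9.1 [ 0.4877861  -0.25322083  0.16117869]
```

View pics/w3.png

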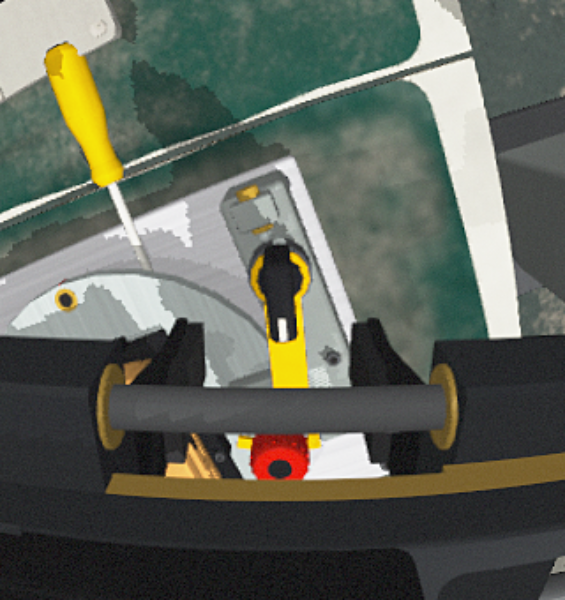

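```bash
python3 - <<'E'
from h import *
f=dict(fx=309.707,fy=309.707,cx=316.629,cy=207.933,position=[0.46203219,-0.32795085,0.32192454],orientation=[-16.5667,0.150855,160.787])
for n,u,v,z in (("wing far",282,242,.115),("wing near top",283,318,.115),("wing near",283,340,.115),("knobtop",280,468,.114),("hook",287,370,.081),("hookfar",290,430,.081)):
    p=fish(f,160+u/1.766,60+v*340/600,z)
    q=R.from_euler("z",-109.3,degrees=True).inv().apply(p-[.4878,-.2532,0])
    print(n,p.round(4),"tool-ish",q.round(4))
E
```

```text
wing far [ 0.4783 -0.2767  0.115 ] tool-ish [ 0.0253 -0.0013  0.115 ]
wing near top [ 0.4883 -0.2462  0.115 ] tool-ish [-0.0068 -0.0018  0.115 ]
wing near [ 0.4916 -0.2368  0.115 ] tool-ish [-0.0167 -0.0019  0.115 ]
knobtop [ 0.515  -0.1728  0.114 ] tool-ish [-0.0849 -0.0009  0.114 ]
hook [ 0.4999 -0.2056  0.081 ] tool-ish [-0.049  -0.0043  0.081 ]
hookfar [ 0.51   -0.1708  0.081 ] tool-ish [-0.0851 -0.0063  0.081 ]
```

```bash
python3 - <<'E'
from h import *
from workcell import env
p=lambda s:(s["clock"],s["position"].round(4),s["tool_rot"].round(1),s["force"].round(1),s["wrist_torque"].round(2),round(s["opening"],3),s["finger_force"])
print(env.move_straight([.4864,-.2527,.088],rotation=[180,0,-109.3],rate=.06,force_limit=12))
print(*p(env.read_state()))
env.gripper_to(0,grasp_force=25);print(*p(env.read_state()))
j=np.array(env.read_state()["joint_positions"])
for d in (15,30,45,57):
    q=j.copy();q[5]+=d;env.set_joints(q);print(d,*p(env.read_state()))
env.dwell(.3)
E
```

```text
False
10.45 [ 0.4867 -0.2528  0.0885] [-179.9    0.  -109.3] [-0.1  0.5 -0.1] [ 0.06 -0.07 -0.03] 0.55 0.0
11.15 [ 0.4869 -0.2528  0.0881] [-179.9   -0.  -109.3] [ 1.1 -0.8 -0.2] [-0.16 -0.41 -0.02] 0.134 24.999580797739327
15 11.5083 [ 0.4873 -0.2529  0.0881] [-179.9   -0.   -94.5] [ 1.9 -1.3 -0.7] [-0.08 -0.59 -0.06] 0.135 24.999089185148478
30 11.8667 [ 0.4877 -0.2529  0.0882] [-1.799e+02 -1.000e-01 -7.950e+01] [ 3.7  0.6 -0.9] [ 0.23 -0.94  0.02] 0.133 24.999795297626406
45 12.225 [ 0.4881 -0.2528  0.0882] [-1.798e+02 -1.000e-01 -6.460e+01] [ 2.9 -0.4 -4.6] [ 0.09 -1.44 -0.03] 0.131 24.999151406809688
57 12.5417 [ 0.4884 -0.2527  0.0882] [-179.8   -0.2  -52.6] [ 5.7  0.9 -4.5] [ 0.3  -1.64 -0.02] 0.138 24.999325743410736
```

```bash
python3 - <<'E'
from h import *
from workcell import env
import cv2
env.gripper_to(.55)
s=env.read_state();x=s["position"]
env.move_straight([x[0],x[1],.16])
f0=env.grab_frame("wrist")
env.move_straight([.5,-.2,.18],rotation=[180,0,2])
j=env.inverse_kinematics([.515,-.173,.18],[180,0,2]);print(np.round(j,1))
f=env.grab_frame("wrist");im=f["image"]
cv2.imwrite("pics/w4.png",np.hstack([cv2.resize(g["image"][60:400,160:480],(400,425)) for g in (f0,f)]))
np.savez("f4.npz",**{k:v for k,v in f.items()})
print({k:v for k,v in f.items() if k!="image"})
for g in (f0,f):
    print([(t,[(x["xyz"],x["score"]) for x in env.search_frame(g,t)[:1]]) for t in ("plunger_knob","keeper_wing","keeper")])
print(env.read_state()["clock"],env.read_state()["position"])
E
```

```text
[ -1.5  16.2 -14.7   0.  -59.1  93.5]
{'fx': 309.70691628693146, 'fy': 309.70691628693146, 'cx': 316.62874576823964, 'cy': 207.93283808176145, 'position': array([ 0.57882721, -0.19796437,  0.34036947]), 'orientation': array([-1.66220161e+01, -2.64282043e-02, -8.79793774e+01]), 'shot': 17}
[('plunger_knob', [([0.5158, -0.1799, 0.0724], 0.84)]), ('keeper_wing', [([0.4788, -0.2435, 0.0912], 0.81)]), ('keeper', [([0.4847, -0.2425, 0.0814], 0.63)])]
[('plunger_knob', [([0.5169, -0.1683, 0.1121], 0.83)]), ('keeper_wing', [([0.4743, -0.2361, 0.09], 0.77)]), ('keeper', [([0.4794, -0.2333, 0.0814], 0.71)])]
15.8583 [ 0.49994117 -0.20012315  0.17994844]
```

View pics/w4.png

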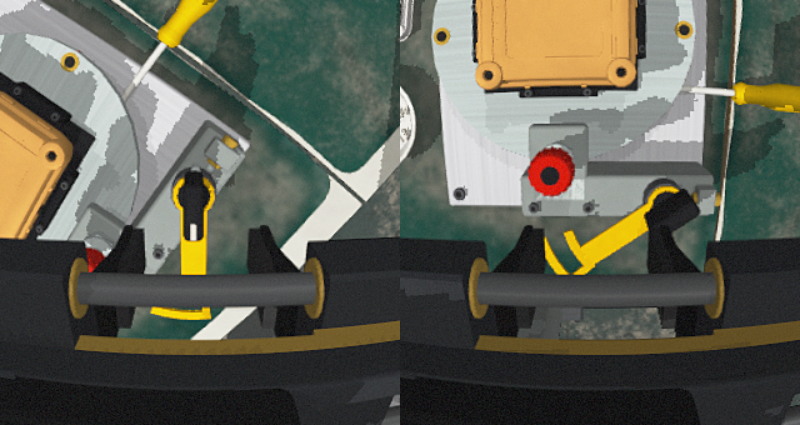

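```bash
python3 - <<'E'
from h import *
from workcell import env
f=dict(np.load("f4.npz"))
im=f["image"].astype(int)
c=fish(f,279.2,204,.114);print("knob",c)
if np.hypot(*(c[:2]-[.515,-.173]))>.006: raise SystemExit
p=lambda s:(s["clock"],s["position"].round(4),s["force"].round(1),s["wrist_torque"].round(2),round(s["opening"],3),s["finger_force"])
x,y=(c[:2]+[.515,-.173])/2
env.move_straight([x,y,.16],rotation=[180,0,2])
print(env.move_straight([x,y,.084],rate=.06,force_limit=10));print(*p(env.read_state()))
env.gripper_to(0,grasp_force=50);print(*p(env.read_state()))
x,y,z=env.read_state()["position"]
for d in (.004,.008,.012,.0145,.016):
    env.move_straight([x,y,z+d],rate=.03);print(d,*p(env.read_state()))
E
```

```text
knob [ 0.51342288 -0.17177751  0.114     ]
False
17.675 [ 0.5146 -0.1724  0.0844] [ 0.7 -0.5  0.1] [-0.06 -0.04 -0.08] 0.552 0.0
18.2 [ 0.5142 -0.1713  0.0841] [-0.6  5.2  2.2] [1.46 0.18 0.02] 0.306 49.99911116436124
0.004 18.4917 [ 0.5142 -0.1712  0.0875] [ 2.8  0.9 -7.4] [ 0.04 -0.76 -0.01] 0.308 49.999106749892235
0.008 18.775 [ 0.5142 -0.1712  0.0919] [ 2.8  0.8 -9.7] [ 0.14 -0.89  0.01] 0.303 49.99940771609545
0.012 19.0583 [ 0.5141 -0.1712  0.096 ] [  3.3   0.8 -10.9] [ 0.15 -1.01  0.01] 0.307 49.99914363026619
0.0145 19.3083 [ 0.5141 -0.1712  0.0985] [  4.1   0.6 -11.8] [ 0.15 -1.09  0.02] 0.306 49.999084789305925
0.016 19.5583 [ 0.5141 -0.1712  0.1   ] [  3.6   0.5 -12.1] [ 0.23 -1.21 -0.04] 0.312 49.99915201216936
```

```bash
python3 - <<'E'
from workcell import env
s=env.read_state();x,y,z=s["position"]
print(env.move_straight([x,y,z+.001],rate=.01,force_limit=12))
env.dwell(.8);s=env.read_state();print(s["position"],s["force"],s["finger_force"],s["opening"],s["clock"])
f=env.grab_frame("wrist")
print([(t,[(x["xyz"],x["score"]) for x in env.search_frame(f,t)[:1]]) for t in ("plunger_knob","keeper_wing")])
if s["force"][2]<-10: print(env.close_job())
E
```

```text
False
[ 0.5140963  -0.17118158  0.10030397] [  6.20520984  -0.26199677 -16.02677151] 49.99961061403155 0.3082612978495315 20.6083
[('plunger_knob', [([0.5232, -0.1701, 0.1251], 0.84)]), ('keeper_wing', [([0.4486, -0.1854, 0.0911], 0.57)])]
the job is handed in; nothing more can be done
None
```

The job is handed in at about 21 s: the keeper is turned about 57° (roughly 1.0 rad), past its click. The arm is holding the red knob at 50 N, drawn up about 16 mm against its stop (16 N on the wrist). No verdict came back, and I did not re-measure the turntable or the other items on the bench at the end.

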